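# Sort three amplifier parts back into their own trays

### The arm

A 6-joint arm with a two-finger parallel gripper is mounted at the origin on the work surface. World frame = base frame: x ahead of the robot, y to its left, z up, the work surface at z = 0. Lengths are in m, angles in rad, forces in N, time in s.
With the tool pointing down it reaches from about 0.375 to 0.975 m from the base axis. Payload 3.8 kg.
Tool frame: the origin (TCP) lies on the mounting face of the last link; the fingertips stand 173 mm ahead of it and the grasp point (between the pads) lies 155 mm ahead of it (bot.hold_point_z is the distance from the TCP to the grasp point, in m); z points along the fingers, y is the line along which they close (so a half turn about z gives the same grasp; the last joint's range is limited). The gripper opens to 85 mm and grips with 20 to 120 N. Pads are 22 mm wide; open, the fingers measure 114 mm over their backs; the gripper's body (76 mm by 85 mm) begins 54 mm behind the grasp point. The pads swing forward as they close: fully open they stand 13 mm farther back than shut.
Start: joints at [1.098, 0.264, 1.604, -0, 1.274, -0.037], TCP at [0.285, 0.612, 0.405] pointing down, gripper open.
Joint ranges: [-2.63, 2.63], [-0.94, 2.18], [0.31, 2.57], [-1.31, 4.45], [0, 2.66], [-2.55, 2.55]. Speed limits (rad/s): [2.57, 2.57, 3.14, 3.14, 3.14, 3.14].

### API

Orientations are given as a rotation vector (axis times angle).
In Python, from workcell import bot, optics gives the robot as it stands.
- The arm moves only by the shell command python3 -m jog 'ROWS' [OPENING] [FORCE]. ROWS is JSON, a list of rows, each an object of numbers: "dx", "dy", "dz": the shift along the tool's x, y, z in mm; "ax", "ay", "az": the turn, a rotation vector about the tool's x, y, z in degrees. A call has 1 to 20 rows; each row shifts and turns the commanded pose from where the row before left it, along the tool's axes as they then stand; what a row does not reach is not made up. A row lasts 1/12 s, in which the tool goes at most 41.7 mm and 7.16 degrees, less where a joint would pass 70% of its speed; a pose out of reach is approached as far as the arm can. A call with a gripper value outside its range is refused whole. OPENING is the opening, from 0 (shut) to 1 (fully open), set as the call begins (- or left out, the last holds). The fingers move at their own pace and stop on an object; FORCE is the grip in N (left out, the last holds). Time passes only in rows, so rows that do not move let the fingers close. It gives the time, the measured TCP pose, the force, the opening and the grip force at its end, in the units of the state.
- bot.read_state(): the state, without advancing time (a new reading comes with each control period).
- optics.read_camera(name): name is "scene" or "top"; returns a dict with "img" (400x640x3 uint8, red, green, blue), "vertical_fov" (degrees; the focal length in pixels is half the picture's height over the tangent of half this angle, whatever the lens; pixels are square), "cx", "cy" (the principal point, pixels), "k1" (the pictures are not rectified: a ray, as slopes to the right and down, at radius r is drawn at 1 + k1 r^2 times it, then the intrinsics apply), "R" (3x3) and "t" (3): a world point X has camera coordinates R X + t. Camera axes: x right, y down, z forward; pixel columns grow to the right and rows downward; lengths in m; the calibration is good to about 2 mm. A picture is of the moment at which its call begins. There is no depth.
- bot.finish_job(): hands the job in; it is judged then, once.
The state is a dict: "time": time; "q": joint angles; "joint_vel": joint speeds; "joint_torque": joint torques, N m; "tool_pos": TCP position; "tcp_rot": TCP orientation; "wrist_force": force on the tool from outside, world axes, zero at the start; "torque": the same for the moment, N m; "width": opening from 0.0 (shut) to 1.0 (fully open); "grip_force": force on a finger pad.
Only numpy, scipy, OpenCV 4.12 (cv2) and the standard library are available. Lean on these libraries where they do the work, as an engineer would, in place of code of your own. Each camera call takes 0.05 s, during which the arm holds its last target. There are 200 camera calls.

### The job

The heat sink, the solder spool and the transformer each stand in the wrong tray: park one of them on the empty cork mat to make room, then bring all three home: spool into the round dish, transformer into the square tray, heat sink lengthwise into the oblong tray. Each must end standing upright, flat on its tray's floor inside the rim. Set the parts down gently without dropping or tipping them, and leave the screwdriver, tin and tape roll where they lie.

Things in the scene. Friction and masses are not known exactly. Their poses are not given: they have to be found in the camera images.
- heatsink: Finned aluminium heat sink, a block 76 long (its x) x 30 wide (its y) x 45 mm tall, open fins upward, the two 76 mm side faces flat and upright. About 0.12 kg. Origin: centre of its underside, z up.
- spool: Full spool of solder wire standing on end: silver wire between two black flanges, round, 58 mm diameter, 48 mm tall. About 0.22 kg. Origin: centre of its underside, z up along its axis.
- transformer: Small mains transformer: upright steel core 30 (its x) x 54 (its y) x 46 mm tall, with a copper winding 50 (x) x 36 mm (y) bulging from both broad sides at 8 to 38 mm height, black terminal strip on top (50 mm in all). Can be gripped by the 54 mm across the core. About 0.42 kg. Origin: centre of its underside, z up.
- dish: Round dark steel dish, home of the spool. Inside diameter 90, outside 96 mm; 3 mm floor, 3 mm rim, rim top 12 mm above the table. Origin: centre of its underside (on the table), z up; parts stand on its floor 3 mm above the origin. Fixed to the table. 
- square_tray: Square dark steel tray, home of the transformer. Inside 80 x 80, outside 86 x 86 mm; 3 mm floor, 3 mm rim, rim top 12 mm above the table. Origin: centre of its underside (on the table), z up; parts stand on its floor 3 mm above the origin. Fixed to the table. 
- long_tray: Oblong dark steel tray, home of the heat sink. Inside 106 (its x) x 60 mm (its y), outside 112 x 66 mm; 3 mm floor, 3 mm rim, rim top 12 mm above the table. Origin: centre of its underside (on the table), z up; parts stand on its floor 3 mm above the origin. Fixed to the table. 
- mat: Empty square cork mat without rim, 100 x 100 x 4 mm thick, the parking place. Origin: centre of its underside (on the table), z up; its top is 4 mm above the origin. Fixed to the table.
- screwdriver: Bystander, not to be moved: screwdriver, 140 mm long, lying roughly along world x in the middle of the table between the trays, under 35 mm tall. Its x runs along it, handle towards -x.
- flux_tin: Bystander, not to be moved: small round tin, 48 mm diameter, 28 mm tall, in the middle of the table between the trays. Origin: centre of its underside.
- tape: Bystander, not to be moved: roll of black tape lying flat, 64 mm outside diameter, 19 mm tall, in the middle of the table between the trays. Origin: centre of its underside.
Mind the look-alikes: they are no part of the job. Leave any blue look-alike of the heatsink alone.

How it is judged:
On the way:
1. one of the three parts is parked, released, on the cork mat (((horizontal distance between heatsink and mat below 0.035 m and z of heatsink in the frame of mat between 0 and 0.008 m and angle between heatsink's own z axis and vertical below 0.12 rad and linear speed of heatsink below 0.02 m/s and contact force between heatsink and the fingers below 0.1 N) or (horizontal distance between spool and mat below 0.035 m and z of spool in the frame of mat between 0 and 0.008 m and angle between spool's own z axis and vertical below 0.12 rad and linear speed of spool below 0.02 m/s and contact force between spool and the fingers below 0.1 N) or (horizontal distance between transformer and mat below 0.035 m and z of transformer in the frame of mat between 0 and 0.008 m and angle between transformer's own z axis and vertical below 0.12 rad and linear speed of transformer below 0.02 m/s and contact force between transformer and the fingers below 0.1 N))), for 0.2 s.
At the end, for the whole second after the job is handed in: The spool stands in the round dish, the transformer in the square tray and the heat sink in the oblong tray: each within 23 mm of its tray's centre, underside within 4 mm of the tray's floor (so inside the rim), upright within 0.12 rad, released and at rest (horizontal distance between heatsink and long_tray below 0.023 m and z of heatsink in the frame of long_tray between 0 and 0.007 m and angle between each of heatsink, spool, transformer's own z axis and vertical below 0.12 rad and linear speed of each of heatsink, spool, transformer below 0.02 m/s and contact force between each of heatsink, spool, transformer and the fingers below 0.1 N and horizontal distance between spool and dish below 0.023 m and z of spool in the frame of dish between 0 and 0.007 m and horizontal distance between transformer and square_tray below 0.023 m and z of transformer in the frame of square_tray between 0 and 0.007 m); the robot touches nothing.
It fails at once if a part is tipped by more than 0.6 rad (angle between any of heatsink, spool, transformer's own z axis and vertical above 0.6 rad).
It fails at once if a part is dropped or thrown (over 0.8 m/s out of the fingers, a fall of about 35 mm) ((linear speed of heatsink above 0.8 m/s and contact force between heatsink and the fingers below 0.1 N) or (linear speed of spool above 0.8 m/s and contact force between spool and the fingers below 0.1 N) or (linear speed of transformer above 0.8 m/s and contact force between transformer and the fingers below 0.1 N)).
It fails at once if the screwdriver, tin or tape roll is moved by more than 25 mm (distance of any of screwdriver, flux_tin, tape from where it was at the start of the episode above 0.025 m).
It also fails if it takes over 96 s, if anything falls off the work surface, if the arm or the gripper's body presses on something with over 40 N, if the wrist force passes 120 N, or if a joint passes its speed limit or range.

## Working session

There is one attempt and no reset: what is moved stays moved. The work goes in short steps, Python scripts to look and compute and a shell command to move; the robot and the scene stay as the last step left them, time stands still between calls to the robot, and variables do not carry over. Pictures are saved under pics/ and viewed, at most 14 in all, crops included, and the job is handed in when it is done.

```bash
mkdir -p pics
python3 - <<'E'
from workcell import bot, optics
import cv2
for n in("top","scene"):
    c=optics.read_camera(n); cv2.imwrite(f"pics/{n}0.png",c["img"][:,:,::-1]); print(n,c["vertical_fov"],c["cx"],c["cy"],c["k1"],c["R"],c["t"])
print(bot.read_state(), bot.hold_point_z)
E
```

```text
top 56.28343482923385 320.47835377338475 202.06759894706298 -0.013193311587237766 [[-0.01236486 -0.99985573 -0.01164561]
 [-0.99251653  0.01368739 -0.1213408 ]
 [ 0.12148269  0.0100581  -0.99254259]] [-0.05243053  0.50596747  0.84551568]
scene 56.17678777417127 330.3116178441808 200.7728169173637 -0.043660301685314304 [[ 0.47706962  0.87880292  0.01048823]
 [ 0.6438922  -0.34137313 -0.6847388 ]
 [-0.59817006  0.33342137 -0.7287131 ]] [-0.17138549 -0.31463456  1.16030508]
{'time': 0.1, 'q': array([ 1.09806911e+00,  2.64676635e-01,  1.60525270e+00, -4.50575345e-06,
        1.27371520e+00, -3.68867350e-02]), 'joint_vel': array([ 0.00188707, -0.00171935,  0.00064776, -0.00011345,  0.00031207,
        0.0001875 ]), 'joint_torque': array([-7.87458453e-05, -5.16705608e+01, -3.68589413e+01, -1.30182839e-04,
        6.25951972e-03, -1.11735065e-05]), 'tool_pos': array([0.28481647, 0.61161872, 0.40347872]), 'tcp_rot': array([-0.67909755, -3.06678953,  0.00312021]), 'wrist_force': array([0.40775154, 0.19203579, 0.14507154]), 'torque': array([-0.07454736,  0.00412572, -0.00156861]), 'grip_force': 0.0, 'width': 1.0023746488634337} 0.1547
```

View pics/top0.png

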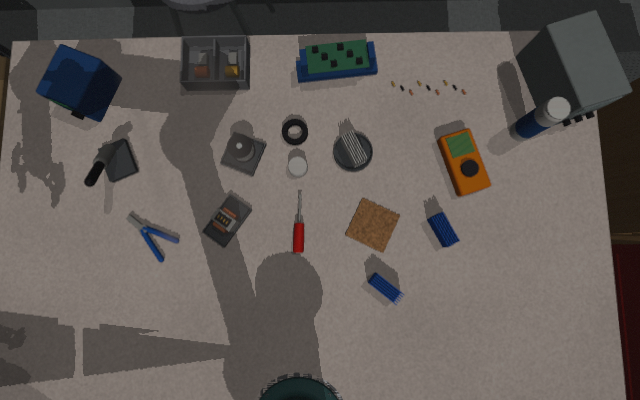

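View pics/scene0.png

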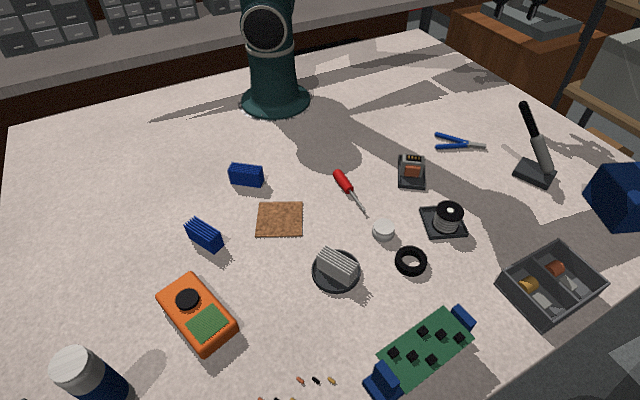

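The top view shows the heat sink in the dish (352,150), the spool in the square tray (243,153), the transformer in the oblong tray (228,220) and the mat at (373,225). The screwdriver, tin and tape are at (299,220), (298,164) and (294,131), and the blue look-alikes at (385,288) and (443,230). Plan: heat sink to mat, spool to dish, transformer to square tray, heat sink to oblong tray.

```bash
cat > h.py <<'E'
import numpy as np, cv2
from workcell import bot, optics
from scipy.spatial.transform import Rotation as Ro
def K(c):
    f=200/np.tan(np.radians(c["vertical_fov"]/2)); return np.array([[f,0,c["cx"]],[0,f,c["cy"]],[0,0,1.]]), np.array([c["k1"],0,0,0,0.])
def cast(c,px,z):
    k,d=K(c); n=cv2.undistortPoints(np.array(px,float).reshape(-1,1,2),k,d)[:,0]
    R,t=np.array(c["R"]),np.array(c["t"]); o=-R.T@t
    r=np.c_[n,np.ones(len(n))]@R; return o+r*((z-o[2])/r[:,2])[:,None]
def proj(c,X):
    k,d=K(c); return cv2.projectPoints(np.array(X,float).reshape(-1,1,3),cv2.Rodrigues(np.array(c["R"]))[0],np.array(c["t"]),k,d)[0][:,0]
def go(x,y,z,yaw):
    """delta in tool frame (mm,deg) to bring grasp point to x,y,z, tool down, closing line (tool y) at yaw deg"""
    s=bot.read_state(); R=Ro.from_rotvec(s["tcp_rot"]); 
    best=None
    for k in(0,180):
        a=np.radians(yaw+k); Y=np.array([np.cos(a),np.sin(a),0]);Z=np.array([0,0,-1.]);T=Ro.from_matrix(np.c_[np.cross(Y,Z),Y,Z])
        d=(R.inv()*T).as_rotvec(degrees=True)
        if best is None or np.linalg.norm(d)<np.linalg.norm(best):best=d
    p=s["tool_pos"]+[0,0,-bot.hold_point_z]
    print("t %.2f grasp"%s["time"],p.round(4),"yaw %.1f"%np.degrees(np.arctan2(*R.as_matrix()[[1,0],1])),"w %.3f grip %.1f"%(s["width"],s["grip_force"]),"q6 %.2f"%s["q"][5], "F",s["wrist_force"].round(1))
    g=R.as_matrix()
    print("shift tool mm",(R.inv().apply(np.array([x,y,z])-(s["tool_pos"]+R.apply([0,0,bot.hold_point_z])))*1000).round(1),"turn",best.round(1))
E
python3 - <<'E'
from h import *
c=optics.read_camera("top"); s=optics.read_camera("scene")
cv2.imwrite("pics/t1.png",cv2.convertScaleAbs(cv2.resize(c["img"][110:300,190:450,::-1],None,fx=3,fy=3,interpolation=cv2.INTER_CUBIC),alpha=1.7))
cv2.imwrite("pics/s1.png",cv2.convertScaleAbs(cv2.resize(s["img"][140:300,230:480,::-1],None,fx=3.2,fy=3.2,interpolation=cv2.INTER_CUBIC),alpha=1.7))
E
```

```text
(no output)
```

View pics/t1.png

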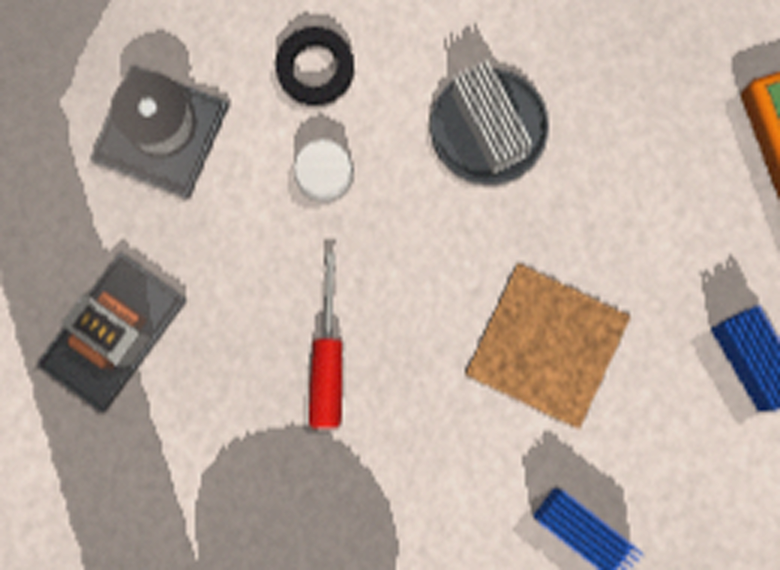

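View pics/s1.png

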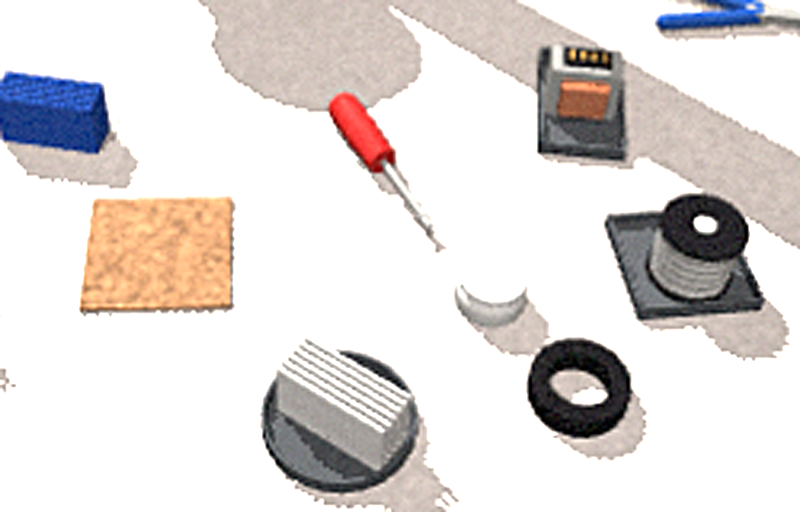

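The crops (top 3x, offset 190,110; scene 3.2x, offset 230,140) show all outlines clearly, for example the spool hole at top (148,106) and scene (705,223). I'll cast those points at their known heights.

```bash
cat > m.py <<'E'
from h import *
c=optics.read_camera("top"); s=optics.read_camera("scene")
T=lambda p,z:cast(c,(np.array(p,float)+.5)/3-.5+[190,110],z)
S=lambda p,z:cast(s,(np.array(p,float)+.5)/3.2-.5+[230,140],z)
def quad(n,P):
    L=np.linalg.norm(P-np.roll(P,-1,0),axis=1)*1000; e=P[1]-P[0]+P[2]-P[3]; e2=P[2]-P[1]+P[3]-P[0]
    print(n,"ctr",P.mean(0).round(4),"sides",L.round(0),"ang",np.degrees([np.arctan2(e[1],e[0]),np.arctan2(e2[1],e2[0])]).round(1))
quad("sq T",T([(133,66),(230,100),(188,198),(92,160)],.012))
quad("long T",T([(123,245),(186,290),(103,411),(38,365)],.012))
quad("mat T",T([(519,264),(630,315),(580,427),(467,373)],.004))
quad("mat S",S([(95,198),(233,200),(232,309),(82,311)],.004))
quad("hs T",T([(455,88),(490,62),(532,148),(495,172)],.048))
quad("hs S",S([(277,375),(308,340),(413,395),(383,434)],.048))
quad("tr T",T([(92,300),(137,330),(122,366),(65,335)],.049))
print("dish",T([(489,126),(430,126),(548,126),(489,67),(489,185)],.012).round(4))
print("spool T",T([(148,106)],.051),"S",S([(705,223)],.051))
print("tr top T",T([(100,329)],.053),"S",S([(589,57)],.053))
for n,p in(("tin",(323,170)),("tape",(315,65)),("sd",(326,427)),("sdtip",(329,240))): print(n,T([p],.02).round(3))
g=c["img"];h=cv2.cvtColor(g,cv2.COLOR_RGB2HSV)
E
python3 m.py; python3 -c "
from h import *;go(.6,0,.2,0)"
```

```text
sq T ctr [0.6301 0.1281 0.012 ] sides [85. 87. 85. 84.] ang [-111.5  157.6]
long T ctr [0.4704 0.1644 0.012 ] sides [ 63. 115.  64. 116.] ang [-125.5  145.5]
mat T ctr [ 0.4528 -0.183   0.004 ] sides [97. 98. 99. 97.] ang [-116.1  153.7]
mat S ctr [ 0.458  -0.1799  0.004 ] sides [ 99.  98.  99. 102.] ang [ 62. -26.]
hs T ctr [ 0.6274 -0.139   0.048 ] sides [35. 76. 35. 74.] ang [ -55.5 -156.1]
hs S ctr [ 0.6385 -0.1373  0.048 ] sides [31. 72. 32. 73.] ang [116.5  28.7]
tr T ctr [0.4634 0.1613 0.049 ] sides [42. 29. 50. 33.] ang [-121.1  149.9]
dish [[ 0.6299 -0.1386  0.012 ]
 [ 0.6306 -0.0908  0.012 ]
 [ 0.6291 -0.1864  0.012 ]
 [ 0.6792 -0.1398  0.012 ]
 [ 0.5812 -0.1375  0.012 ]]
spool T [[0.63984986 0.12969778 0.051     ]] S [[0.64108393 0.13247743 0.051     ]]
tr top T [[0.46591908 0.1633159  0.053     ]] S [[0.47174914 0.16551045 0.053     ]]
tin [[ 0.594 -0.004  0.02 ]]
tape [[0.681 0.002 0.02 ]]
sd [[ 0.39  -0.006  0.02 ]]
sdtip [[ 0.537 -0.009  0.02 ]]
t 0.30 grasp [0.2849 0.6118 0.2495] yaw 65.0 w 1.002 grip 0.0 q6 -0.04 F [ 0.9 -0.5  0.8]
shift tool mm [-543.9 -421.4   49.8] turn [-0.  0. 65.]
```

```bash
python3 - <<'E'
s=open('h.py').read()
s=s[:s.index("    best=None")]+'''    yc=np.degrees(np.arctan2(*R.as_matrix()[[1,0],1])); b=np.degrees(np.arctan2(y,x))
    yt=b+(yaw-b+90)%180-90
    M=R.as_matrix(); p=s["tool_pos"]+M@[0,0,bot.hold_point_z]
    print("t %.2f grasp"%s["time"],p.round(4),"yaw %.1f tilt %.1f"%(yc,np.degrees(np.arccos(-M[2,2]))),"w %.3f grip %.1f q6 %.2f"%(s["width"],s["grip_force"],s["q"][5]),"F",s["wrist_force"].round(1))
    print("shift mm",(M.T@(np.array([x,y,z])-p)*1000).round(1),"then az %.1f"%(-(yt-yc)))
'''
open('h.py','w').write(s)
E
python3 -c "
from h import *;go(.632,-.138,.16,117)"
```

```text
t 0.30 grasp [0.2848 0.6117 0.2495] yaw 65.0 tilt 0.0 w 1.002 grip 0.0 q6 -0.04 F [ 0.9 -0.5  0.8]
shift mm [-631.2 -533.    89.9] then az 128.0
```

```bash
r='x'; python3 -m jog '[{"dx":-31.5,"dy":-26.6,"dz":4.5},{"dx":-31.5,"dy":-26.6,"dz":4.5},{"dx":-31.5,"dy":-26.6,"dz":4.5},{"dx":-31.5,"dy":-26.6,"dz":4.5},{"dx":-31.5,"dy":-26.6,"dz":4.5},{"dx":-31.5,"dy":-26.6,"dz":4.5},{"dx":-31.5,"dy":-26.6,"dz":4.5},{"dx":-31.5,"dy":-26.6,"dz":4.5},{"dx":-31.5,"dy":-26.6,"dz":4.5},{"dx":-31.5,"dy":-26.6,"dz":4.5},{"dx":-31.5,"dy":-26.6,"dz":4.5},{"dx":-31.5,"dy":-26.6,"dz":4.5},{"dx":-31.5,"dy":-26.6,"dz":4.5},{"dx":-31.5,"dy":-26.6,"dz":4.5},{"dx":-31.5,"dy":-26.6,"dz":4.5},{"dx":-31.5,"dy":-26.6,"dz":4.5},{"dx":-31.5,"dy":-26.6,"dz":4.5},{"dx":-31.5,"dy":-26.6,"dz":4.5},{"dx":-31.5,"dy":-26.6,"dz":4.5},{"dx":-31.5,"dy":-26.6,"dz":4.5}]'
python3 -m jog '[{"az":7.1},{"az":7.1},{"az":7.1},{"az":7.1},{"az":7.1},{"az":7.1},{"az":7.1},{"az":7.1},{"az":7.1},{"az":7.1},{"az":7.1},{"az":7.1},{"az":7.1},{"az":7.1},{"az":7.1},{"az":7.1},{"az":7.1},{"az":7.1}]'; python3 -c "
from h import *;go(.633,-.138,.036,117)"
```

```text
t 0.30 grasp [0.2848 0.6117 0.2495] yaw 65.0 tilt 0.0 w 1.002 grip 0.0 q6 -0.04 F [ 0.9 -0.5  0.8]
shift mm [-632.1 -532.5  213.9] then az 128.0invalid input
invalid input
```

```bash
python3 -m jog '[{"dx":-31.5,"dy":-26.6,"dz":4.5}]'
```

```text
invalid input
```

```bash
python3 -m jog '[{"dx":-31.5,"dy":-26.6,"dz":4.5,"ax":0,"ay":0,"az":0}]'; python3 -m jog -h; ls
```

```text
time: 0.38
tool_pos: [0.3004, 0.5785, 0.4007]
tcp_rot: [-0.672, -3.067, -0.008]
wrist_force: [1.7, -0.1, 0.9]
width: 1.003
grip_force: 0.0
h.py
m.py
picsinvalid input: not JSON, or not a number
```

Every row needs all six keys.

```bash
python3 -m jog '[{"dx":-31.5,"dy":-26.6,"dz":4.5,"ax":0,"ay":0,"az":0},{"dx":-31.5,"dy":-26.6,"dz":4.5,"ax":0,"ay":0,"az":0},{"dx":-31.5,"dy":-26.6,"dz":4.5,"ax":0,"ay":0,"az":0},{"dx":-31.5,"dy":-26.6,"dz":4.5,"ax":0,"ay":0,"az":0},{"dx":-31.5,"dy":-26.6,"dz":4.5,"ax":0,"ay":0,"az":0},{"dx":-31.5,"dy":-26.6,"dz":4.5,"ax":0,"ay":0,"az":0},{"dx":-31.5,"dy":-26.6,"dz":4.5,"ax":0,"ay":0,"az":0},{"dx":-31.5,"dy":-26.6,"dz":4.5,"ax":0,"ay":0,"az":0},{"dx":-31.5,"dy":-26.6,"dz":4.5,"ax":0,"ay":0,"az":0},{"dx":-31.5,"dy":-26.6,"dz":4.5,"ax":0,"ay":0,"az":0},{"dx":-31.5,"dy":-26.6,"dz":4.5,"ax":0,"ay":0,"az":0},{"dx":-31.5,"dy":-26.6,"dz":4.5,"ax":0,"ay":0,"az":0},{"dx":-31.5,"dy":-26.6,"dz":4.5,"ax":0,"ay":0,"az":0},{"dx":-31.5,"dy":-26.6,"dz":4.5,"ax":0,"ay":0,"az":0},{"dx":-31.5,"dy":-26.6,"dz":4.5,"ax":0,"ay":0,"az":0},{"dx":-31.5,"dy":-26.6,"dz":4.5,"ax":0,"ay":0,"az":0},{"dx":-31.5,"dy":-26.6,"dz":4.5,"ax":0,"ay":0,"az":0},{"dx":-31.5,"dy":-26.6,"dz":4.5,"ax":0,"ay":0,"az":0},{"dx":-31.5,"dy":-26.6,"dz":4.5,"ax":0,"ay":0,"az":0}]'
python3 -m jog '[{"dx":0,"dy":0,"dz":0,"ax":0,"ay":0,"az":7.1},{"dx":0,"dy":0,"dz":0,"ax":0,"ay":0,"az":7.1},{"dx":0,"dy":0,"dz":0,"ax":0,"ay":0,"az":7.1},{"dx":0,"dy":0,"dz":0,"ax":0,"ay":0,"az":7.1},{"dx":0,"dy":0,"dz":0,"ax":0,"ay":0,"az":7.1},{"dx":0,"dy":0,"dz":0,"ax":0,"ay":0,"az":7.1},{"dx":0,"dy":0,"dz":0,"ax":0,"ay":0,"az":7.1},{"dx":0,"dy":0,"dz":0,"ax":0,"ay":0,"az":7.1},{"dx":0,"dy":0,"dz":0,"ax":0,"ay":0,"az":7.1},{"dx":0,"dy":0,"dz":0,"ax":0,"ay":0,"az":7.1},{"dx":0,"dy":0,"dz":0,"ax":0,"ay":0,"az":7.1},{"dx":0,"dy":0,"dz":0,"ax":0,"ay":0,"az":7.1},{"dx":0,"dy":0,"dz":0,"ax":0,"ay":0,"az":7.1},{"dx":0,"dy":0,"dz":0,"ax":0,"ay":0,"az":7.1},{"dx":0,"dy":0,"dz":0,"ax":0,"ay":0,"az":7.1},{"dx":0,"dy":0,"dz":0,"ax":0,"ay":0,"az":7.1},{"dx":0,"dy":0,"dz":0,"ax":0,"ay":0,"az":7.1},{"dx":0,"dy":0,"dz":0,"ax":0,"ay":0,"az":7.1}]'; python3 -c "
from h import *;go(.633,-.138,.036,117)"
```

```text
time: 1.97
tool_pos: [0.632, -0.1384, 0.3145]
tcp_rot: [0.68, 3.067, 0.0]
wrist_force: [1.2, 1.0, 0.7]
width: 1.001
grip_force: 0.0
time: 3.47
tool_pos: [0.6315, -0.1363, 0.3146]
tcp_rot: [-3.056, -0.73, 0.0]
wrist_force: [-0.4, 0.4, 0.4]
width: 1.004
grip_force: 0.0
t 3.47 grasp [ 0.6314 -0.1363  0.1599] yaw -63.1 tilt 0.0 w 1.004 grip 0.0 q6 0.85 F [-0.4  0.4  0.4]
shift mm [  0.6   2.2 123.9] then az -0.1
```

```bash
python3 -m jog '[{"dx":0,"dy":1,"dz":20,"ax":0,"ay":0,"az":0},{"dx":0,"dy":1,"dz":20,"ax":0,"ay":0,"az":0},{"dx":0,"dy":0,"dz":20,"ax":0,"ay":0,"az":0},{"dx":0,"dy":0,"dz":20,"ax":0,"ay":0,"az":0},{"dx":0,"dy":0,"dz":15,"ax":0,"ay":0,"az":0},{"dx":0,"dy":0,"dz":12,"ax":0,"ay":0,"az":0},{"dx":0,"dy":0,"dz":10,"ax":0,"ay":0,"az":0},{"dx":0,"dy":0,"dz":7,"ax":0,"ay":0,"az":0},{"dx":0,"dy":0,"dz":0,"ax":0,"ay":0,"az":0},{"dx":0,"dy":0,"dz":0,"ax":0,"ay":0,"az":0}]'
python3 -c "
from h import *;go(.633,-.138,.036,117)
c=optics.read_camera('scene');cv2.imwrite('pics/s2.png',cv2.convertScaleAbs(cv2.resize(c['img'][140:300,230:480,::-1],None,fx=3.2,fy=3.2,interpolation=cv2.INTER_CUBIC),alpha=1.7))"
```

```text
time: 4.3
tool_pos: [0.6326, -0.1381, 0.1908]
tcp_rot: [-3.053, -0.74, -0.0]
wrist_force: [0.6, 1.4, 0.5]
width: 1.0
grip_force: 0.0
t 4.30 grasp [ 0.6326 -0.1381  0.0361] yaw -62.8 tilt 0.0 w 1.000 grip 0.0 q6 0.84 F [0.6 1.4 0.5]
shift mm [0.4 0.1 0.1] then az 0.2
```

View pics/s2.png

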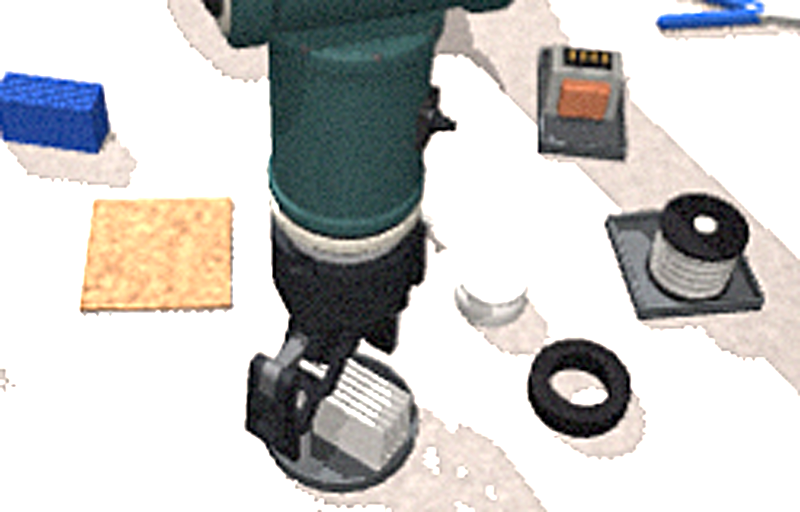

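The fingers stand either side of the heat sink (finger at (285,400), sink at (360,410)). Closing.

```bash
python3 -m jog '[{"dx":0,"dy":0,"dz":0,"ax":0,"ay":0,"az":0},{"dx":0,"dy":0,"dz":0,"ax":0,"ay":0,"az":0},{"dx":0,"dy":0,"dz":0,"ax":0,"ay":0,"az":0},{"dx":0,"dy":0,"dz":0,"ax":0,"ay":0,"az":0},{"dx":0,"dy":0,"dz":0,"ax":0,"ay":0,"az":0},{"dx":0,"dy":0,"dz":0,"ax":0,"ay":0,"az":0},{"dx":0,"dy":0,"dz":0,"ax":0,"ay":0,"az":0},{"dx":0,"dy":0,"dz":0,"ax":0,"ay":0,"az":0},{"dx":0,"dy":0,"dz":0,"ax":0,"ay":0,"az":0},{"dx":0,"dy":0,"dz":0,"ax":0,"ay":0,"az":0}]' 0 40
python3 -m jog '[{"dx":0,"dy":0,"dz":-4,"ax":0,"ay":0,"az":0},{"dx":0,"dy":0,"dz":-8,"ax":0,"ay":0,"az":0},{"dx":0,"dy":0,"dz":-12,"ax":0,"ay":0,"az":0},{"dx":0,"dy":0,"dz":-12,"ax":0,"ay":0,"az":0},{"dx":0,"dy":0,"dz":-12,"ax":0,"ay":0,"az":0},{"dx":0,"dy":0,"dz":-6,"ax":0,"ay":0,"az":0},{"dx":0,"dy":0,"dz":0,"ax":0,"ay":0,"az":0}]'
python3 -c "
from h import *;go(.455,-.182,.037,117)"
```

```text
time: 5.18
tool_pos: [0.6327, -0.1382, 0.1913]
tcp_rot: [3.053, 0.74, 0.001]
wrist_force: [-1.1, -0.1, 5.0]
width: 0.343
grip_force: 41.9
time: 5.77
tool_pos: [0.6336, -0.1384, 0.2479]
tcp_rot: [3.051, 0.739, 0.007]
wrist_force: [0.9, -1.2, -0.6]
width: 0.341
grip_force: 41.3
t 5.77 grasp [ 0.6343 -0.1386  0.0932] yaw -62.8 tilt 0.3 w 0.341 grip 41.3 q6 0.84 F [ 0.9 -1.2 -0.6]
shift mm [-179.5  -43.7   55.4] then az 0.2
```

```bash
python3 -m jog '[{"dx":-10,"dy":-2.4,"dz":0,"ax":0,"ay":0,"az":0},{"dx":-20,"dy":-4.9,"dz":0,"ax":0,"ay":0,"az":0},{"dx":-25,"dy":-6.1,"dz":0,"ax":0,"ay":0,"az":0},{"dx":-25,"dy":-6.1,"dz":0,"ax":0,"ay":0,"az":0},{"dx":-25,"dy":-6.1,"dz":0,"ax":0,"ay":0,"az":0},{"dx":-25,"dy":-6.1,"dz":0,"ax":0,"ay":0,"az":0},{"dx":-20,"dy":-4.9,"dz":0,"ax":0,"ay":0,"az":0},{"dx":-15,"dy":-3.6,"dz":0,"ax":0,"ay":0,"az":0},{"dx":-10,"dy":-2.5,"dz":0,"ax":0,"ay":0,"az":0},{"dx":-4.5,"dy":-1,"dz":0,"ax":0,"ay":0,"az":0},{"dx":0,"dy":0,"dz":8,"ax":0,"ay":0,"az":0},{"dx":0,"dy":0,"dz":12,"ax":0,"ay":0,"az":0},{"dx":0,"dy":0,"dz":12,"ax":0,"ay":0,"az":0},{"dx":0,"dy":0,"dz":8,"ax":0,"ay":0,"az":0},{"dx":0,"dy":0,"dz":5,"ax":0,"ay":0,"az":0},{"dx":0,"dy":0,"dz":0,"ax":0,"ay":0,"az":0},{"dx":0,"dy":0,"dz":0,"ax":0,"ay":0,"az":0}]'
python3 -c "
from h import *;go(.455,-.182,.0375,117)"
```

```text
time: 7.18
tool_pos: [0.4531, -0.1812, 0.1993]
tcp_rot: [-3.053, -0.74, 0.001]
wrist_force: [-0.2, -0.2, -1.8]
width: 0.343
grip_force: 41.3
t 7.18 grasp [ 0.453  -0.1812  0.0446] yaw -62.7 tilt 0.0 w 0.343 grip 41.3 q6 0.66 F [-0.2 -0.2 -1.8]
shift mm [1.4 1.6 7.1] then az 0.3
```

```bash
python3 -m jog '[{"dx":0,"dy":0,"dz":3,"ax":0,"ay":0,"az":0},{"dx":0,"dy":0,"dz":2,"ax":0,"ay":0,"az":0},{"dx":0,"dy":0,"dz":1.5,"ax":0,"ay":0,"az":0},{"dx":0,"dy":0,"dz":1,"ax":0,"ay":0,"az":0},{"dx":0,"dy":0,"dz":0,"ax":0,"ay":0,"az":0},{"dx":0,"dy":0,"dz":0,"ax":0,"ay":0,"az":0}]'
python3 -m jog '[{"dx":0,"dy":0,"dz":0,"ax":0,"ay":0,"az":0},{"dx":0,"dy":0,"dz":0,"ax":0,"ay":0,"az":0},{"dx":0,"dy":0,"dz":0,"ax":0,"ay":0,"az":0},{"dx":0,"dy":0,"dz":0,"ax":0,"ay":0,"az":0},{"dx":0,"dy":0,"dz":0,"ax":0,"ay":0,"az":0},{"dx":0,"dy":0,"dz":0,"ax":0,"ay":0,"az":0},{"dx":0,"dy":0,"dz":0,"ax":0,"ay":0,"az":0},{"dx":0,"dy":0,"dz":0,"ax":0,"ay":0,"az":0},{"dx":0,"dy":0,"dz":-10,"ax":0,"ay":0,"az":0},{"dx":0,"dy":0,"dz":-25,"ax":0,"ay":0,"az":0},{"dx":0,"dy":0,"dz":-30,"ax":0,"ay":0,"az":0},{"dx":0,"dy":0,"dz":-30,"ax":0,"ay":0,"az":0},{"dx":0,"dy":0,"dz":-25,"ax":0,"ay":0,"az":0},{"dx":0,"dy":0,"dz":0,"ax":0,"ay":0,"az":0}]' 1
python3 -c "
from h import *;go(.640,.131,.16,115)"
```

```text
time: 7.68
tool_pos: [0.4528, -0.1814, 0.1923]
tcp_rot: [3.053, 0.739, 0.0]
wrist_force: [0.8, 0.2, -1.5]
width: 0.342
grip_force: 41.4
time: 8.85
tool_pos: [0.4551, -0.1824, 0.3192]
tcp_rot: [3.046, 0.738, 0.014]
wrist_force: [2.1, -1.1, 0.5]
width: 1.003
grip_force: 0.0
t 8.85 grasp [ 0.4568 -0.1832  0.1645] yaw -62.8 tilt 0.7 w 1.003 grip 0.0 q6 0.66 F [ 2.1 -1.1  0.5]
shift mm [ 306.7 -195.5    4.9] then az 2.2
```

```bash
python3 -m jog '[{"dx":15.7,"dy":-9.5,"dz":0,"ax":0,"ay":0,"az":0},{"dx":30,"dy":-19,"dz":0,"ax":0,"ay":0,"az":0},{"dx":30,"dy":-19,"dz":0,"ax":0,"ay":0,"az":0},{"dx":30,"dy":-19,"dz":0,"ax":0,"ay":0,"az":0},{"dx":30,"dy":-19,"dz":0,"ax":0,"ay":0,"az":0},{"dx":30,"dy":-19,"dz":0,"ax":0,"ay":0,"az":0},{"dx":30,"dy":-19,"dz":0,"ax":0,"ay":0,"az":0},{"dx":30,"dy":-19,"dz":0,"ax":0,"ay":0,"az":0},{"dx":30,"dy":-19,"dz":0,"ax":0,"ay":0,"az":0},{"dx":30,"dy":-19,"dz":0,"ax":0,"ay":0,"az":0},{"dx":15,"dy":-10,"dz":0,"ax":0,"ay":0,"az":0},{"dx":6,"dy":-5,"dz":0,"ax":0,"ay":0,"az":0},{"dx":0,"dy":0,"dz":0,"ax":0,"ay":0,"az":0},{"dx":0,"dy":0,"dz":0,"ax":0,"ay":0,"az":0}]'
python3 -c "
from h import *;go(.6405,.131,.035,117)
c=optics.read_camera('top');g=c['img'];
cv2.imwrite('pics/t3.png',cv2.convertScaleAbs(cv2.resize(g[100:300,190:450,::-1],None,fx=3,fy=3,interpolation=cv2.INTER_CUBIC),alpha=1.7))"
```

```text
time: 10.02
tool_pos: [0.6355, 0.1324, 0.3118]
tcp_rot: [3.053, 0.74, -0.002]
wrist_force: [0.6, -0.7, 0.1]
width: 1.001
grip_force: 0.0
t 10.02 grasp [0.6353 0.1323 0.1571] yaw -62.7 tilt 0.1 w 1.001 grip 0.0 q6 1.26 F [ 0.6 -0.7  0.1]
shift mm [  4.2   3.5 122.1] then az 0.3
```

View pics/t3.png

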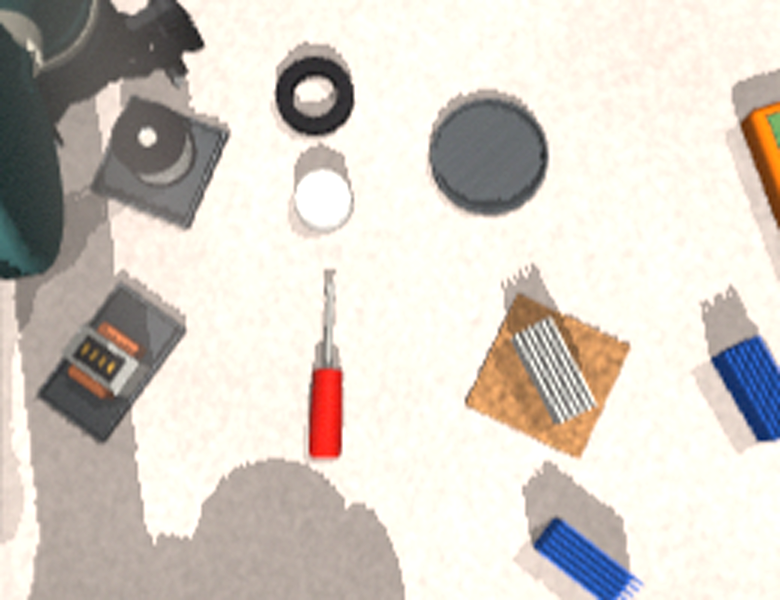

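The heat sink stands on the mat, centred at (553,370). The dish is empty, and the gripper waits over the spool (148,135).

```bash
python3 -m jog '[{"dx":2,"dy":1.5,"dz":20,"ax":0,"ay":0,"az":0},{"dx":2,"dy":2,"dz":20,"ax":0,"ay":0,"az":0},{"dx":0,"dy":0,"dz":20,"ax":0,"ay":0,"az":0},{"dx":0,"dy":0,"dz":20,"ax":0,"ay":0,"az":0},{"dx":0,"dy":0,"dz":15,"ax":0,"ay":0,"az":0},{"dx":0,"dy":0,"dz":12,"ax":0,"ay":0,"az":0},{"dx":0,"dy":0,"dz":10,"ax":0,"ay":0,"az":0},{"dx":0,"dy":0,"dz":7,"ax":0,"ay":0,"az":0},{"dx":0,"dy":0,"dz":0,"ax":0,"ay":0,"az":0},{"dx":0,"dy":0,"dz":0,"ax":0,"ay":0,"az":0}]'
python3 -m jog '[{"dx":0,"dy":0,"dz":0,"ax":0,"ay":0,"az":0},{"dx":0,"dy":0,"dz":0,"ax":0,"ay":0,"az":0},{"dx":0,"dy":0,"dz":0,"ax":0,"ay":0,"az":0},{"dx":0,"dy":0,"dz":0,"ax":0,"ay":0,"az":0},{"dx":0,"dy":0,"dz":0,"ax":0,"ay":0,"az":0},{"dx":0,"dy":0,"dz":0,"ax":0,"ay":0,"az":0},{"dx":0,"dy":0,"dz":0,"ax":0,"ay":0,"az":0},{"dx":0,"dy":0,"dz":0,"ax":0,"ay":0,"az":0},{"dx":0,"dy":0,"dz":0,"ax":0,"ay":0,"az":0}]' 0 45
python3 -c "
from h import *;go(.6405,.131,.035,117)
c=optics.read_camera('scene');cv2.imwrite('pics/s4.png',cv2.convertScaleAbs(cv2.resize(c['img'][140:300,330:480,::-1],None,fx=3.2,fy=3.2,interpolation=cv2.INTER_CUBIC),alpha=1.7))"
```

```text
time: 10.9
tool_pos: [0.6412, 0.1312, 0.1883]
tcp_rot: [3.053, 0.739, -0.0]
wrist_force: [0.4, 0.8, 0.3]
width: 0.998
grip_force: 0.0
time: 11.65
tool_pos: [0.642, 0.1318, 0.1898]
tcp_rot: [3.053, 0.74, 0.004]
wrist_force: [-0.7, 0.2, 6.2]
width: 0.669
grip_force: 48.9
t 11.65 grasp [0.6424 0.1319 0.0351] yaw -62.8 tilt 0.2 w 0.669 grip 48.9 q6 1.26 F [-0.7  0.2  6.2]
shift mm [-2.1 -0.   0.1] then az 0.2
```

View pics/s4.png

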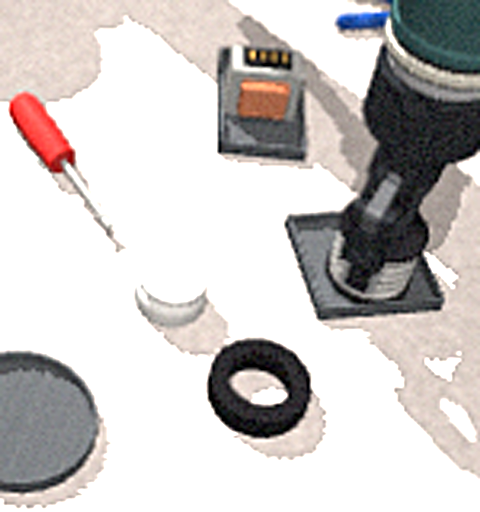

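The spool is gripped across the flange at (375,265); opening 57 mm fits the 58 mm diameter.

```bash
python3 -m jog '[{"dx":0,"dy":0,"dz":-4,"ax":0,"ay":0,"az":0},{"dx":0,"dy":0,"dz":-8,"ax":0,"ay":0,"az":0},{"dx":0,"dy":0,"dz":-12,"ax":0,"ay":0,"az":0},{"dx":0,"dy":0,"dz":-14,"ax":0,"ay":0,"az":0},{"dx":0,"dy":0,"dz":-14,"ax":0,"ay":0,"az":0},{"dx":0,"dy":0,"dz":-12,"ax":0,"ay":0,"az":0},{"dx":0,"dy":0,"dz":-6,"ax":0,"ay":0,"az":0},{"dx":0,"dy":0,"dz":0,"ax":0,"ay":0,"az":0},{"dx":0,"dy":0,"dz":0,"ax":0,"ay":0,"az":0}]'
python3 -c "
from h import *;go(.63,-.1385,.035,117)"
```

```text
time: 12.45
tool_pos: [0.6414, 0.1315, 0.2591]
tcp_rot: [3.053, 0.74, 0.002]
wrist_force: [-0.6, 0.0, -2.6]
width: 0.663
grip_force: 48.4
t 12.45 grasp [0.6417 0.1316 0.1044] yaw -62.8 tilt 0.1 w 0.663 grip 48.4 q6 1.26 F [-0.6  0.  -2.6]
shift mm [-134.1  234.8   69.3] then az 0.2
```

```bash
python3 -m jog '[{"dx":-4,"dy":7,"dz":0,"ax":0,"ay":0,"az":0},{"dx":-8,"dy":14,"dz":0,"ax":0,"ay":0,"az":0},{"dx":-12,"dy":21,"dz":0,"ax":0,"ay":0,"az":0},{"dx":-14,"dy":25,"dz":0,"ax":0,"ay":0,"az":0},{"dx":-14,"dy":25,"dz":0,"ax":0,"ay":0,"az":0},{"dx":-14,"dy":25,"dz":0,"ax":0,"ay":0,"az":0},{"dx":-14,"dy":25,"dz":0,"ax":0,"ay":0,"az":0},{"dx":-14,"dy":25,"dz":0,"ax":0,"ay":0,"az":0},{"dx":-14,"dy":25,"dz":0,"ax":0,"ay":0,"az":0},{"dx":-12,"dy":21,"dz":0,"ax":0,"ay":0,"az":0},{"dx":-8,"dy":14,"dz":0,"ax":0,"ay":0,"az":0},{"dx":-5,"dy":8,"dz":0,"ax":0,"ay":0,"az":0},{"dx":0,"dy":0,"dz":0,"ax":0,"ay":0,"az":0},{"dx":0,"dy":0,"dz":10,"ax":0,"ay":0,"az":0},{"dx":0,"dy":0,"dz":15,"ax":0,"ay":0,"az":0},{"dx":0,"dy":0,"dz":15,"ax":0,"ay":0,"az":0},{"dx":0,"dy":0,"dz":10,"ax":0,"ay":0,"az":0},{"dx":0,"dy":0,"dz":0,"ax":0,"ay":0,"az":0},{"dx":0,"dy":0,"dz":0,"ax":0,"ay":0,"az":0}]'
python3 -c "
from h import *;go(.632,-.1385,.035,117)
c=optics.read_camera('scene');cv2.imwrite('pics/s5.png',cv2.convertScaleAbs(cv2.resize(c['img'][200:320,280:400,::-1],None,fx=4,fy=4,interpolation=cv2.INTER_CUBIC),alpha=1.7))"
```

```text
time: 14.03
tool_pos: [0.63, -0.137, 0.2068]
tcp_rot: [-3.051, -0.741, 0.004]
wrist_force: [-0.8, -0.6, -1.8]
width: 0.667
grip_force: 48.6
t 14.03 grasp [ 0.6296 -0.1369  0.0521] yaw -62.7 tilt 0.2 w 0.667 grip 48.6 q6 0.84 F [-0.8 -0.6 -1.8]
shift mm [ 1.4  2.5 17.1] then az 0.3
```

View pics/s5.png

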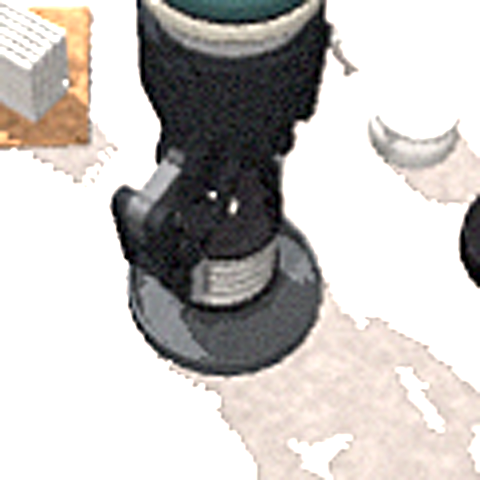

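The spool hangs upright over the dish (spool (230,270), dish centre about (228,300)). Lowering it.

```bash
python3 -m jog '[{"dx":1,"dy":1,"dz":4,"ax":0,"ay":0,"az":0},{"dx":0,"dy":1,"dz":4,"ax":0,"ay":0,"az":0},{"dx":0,"dy":0,"dz":3,"ax":0,"ay":0,"az":0},{"dx":0,"dy":0,"dz":2,"ax":0,"ay":0,"az":0},{"dx":0,"dy":0,"dz":2,"ax":0,"ay":0,"az":0},{"dx":0,"dy":0,"dz":1,"ax":0,"ay":0,"az":0},{"dx":0,"dy":0,"dz":0,"ax":0,"ay":0,"az":0},{"dx":0,"dy":0,"dz":0,"ax":0,"ay":0,"az":0}]'
python3 -c "
from h import *;go(.632,-.1385,.035,117)"
```

```text
time: 14.75
tool_pos: [0.6322, -0.1397, 0.1921]
tcp_rot: [-3.053, -0.739, 0.0]
wrist_force: [0.7, 0.4, -2.1]
width: 0.668
grip_force: 48.6
t 14.75 grasp [ 0.6322 -0.1397  0.0374] yaw -62.8 tilt 0.0 w 0.668 grip 48.6 q6 0.84 F [ 0.7  0.4 -2.1]
shift mm [ 0.3 -1.2  2.4] then az 0.2
```

```bash
python3 -m jog '[{"dx":0,"dy":0,"dz":1,"ax":0,"ay":0,"az":0},{"dx":0,"dy":0,"dz":1,"ax":0,"ay":0,"az":0},{"dx":0,"dy":0,"dz":0.5,"ax":0,"ay":0,"az":0},{"dx":0,"dy":0,"dz":0,"ax":0,"ay":0,"az":0},{"dx":0,"dy":0,"dz":0,"ax":0,"ay":0,"az":0}]'
python3 -m jog '[{"dx":0,"dy":0,"dz":0,"ax":0,"ay":0,"az":0},{"dx":0,"dy":0,"dz":0,"ax":0,"ay":0,"az":0},{"dx":0,"dy":0,"dz":0,"ax":0,"ay":0,"az":0},{"dx":0,"dy":0,"dz":0,"ax":0,"ay":0,"az":0},{"dx":0,"dy":0,"dz":0,"ax":0,"ay":0,"az":0},{"dx":0,"dy":0,"dz":0,"ax":0,"ay":0,"az":0},{"dx":0,"dy":0,"dz":0,"ax":0,"ay":0,"az":0},{"dx":0,"dy":0,"dz":-10,"ax":0,"ay":0,"az":0},{"dx":0,"dy":0,"dz":-25,"ax":0,"ay":0,"az":0},{"dx":0,"dy":0,"dz":-30,"ax":0,"ay":0,"az":0},{"dx":0,"dy":0,"dz":-30,"ax":0,"ay":0,"az":0},{"dx":0,"dy":0,"dz":-25,"ax":0,"ay":0,"az":0},{"dx":0,"dy":0,"dz":0,"ax":0,"ay":0,"az":0}]' 1
python3 - <<'E'
from h import *
go(.468,.1635,.16,-120)
c=optics.read_camera('top');s=optics.read_camera('scene')
a=cv2.resize(c['img'][185:245,200:255,::-1],(495,540),interpolation=cv2.INTER_CUBIC)
b=cv2.resize(s['img'][145:195,395:427,::-1],(300,469),interpolation=cv2.INTER_CUBIC)
o=np.zeros((540,800,3),np.uint8);o[:,:495]=a;o[:469,500:]=b;cv2.imwrite('pics/tr.png',cv2.convertScaleAbs(o,alpha=1.7))
E
```

```text
time: 15.17
tool_pos: [0.6323, -0.1396, 0.1899]
tcp_rot: [3.053, 0.74, 0.0]
wrist_force: [-0.7, -0.1, -0.6]
width: 0.665
grip_force: 48.7
time: 16.25
tool_pos: [0.6348, -0.1402, 0.318]
tcp_rot: [3.048, 0.738, 0.017]
wrist_force: [0.6, -0.7, 1.2]
width: 1.001
grip_force: 0.0
t 16.25 grasp [ 0.6366 -0.1407  0.1633] yaw -62.8 tilt 0.7 w 1.001 grip 0.0 q6 0.84 F [ 0.6 -0.7  1.2]
shift mm [-1.070e+01 -3.477e+02  3.000e-01] then az -122.8
```

View pics/tr.png

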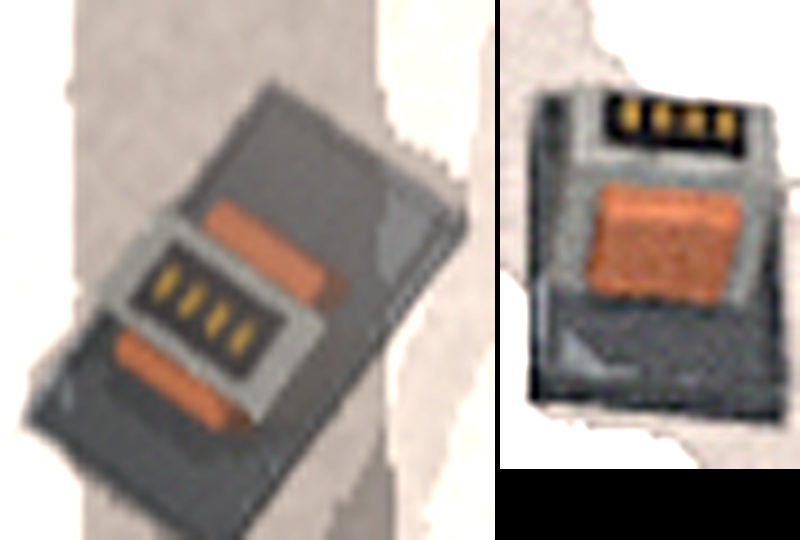

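The top crop (left, 9x, offset 200,185) shows core-top corners at (160,212), (325,322), (255,415), (105,305) and terminal-strip corners at (180,243), (290,315), (245,380), (130,305).

Run:
```python
from h import *
c=optics.read_camera('top');s=optics.read_camera('scene')
T=lambda p,z:cast(c,(np.array(p,float)+.5)/9-.5+[200,185],z)
S=lambda p,z:cast(s,(np.array(p,float)-[500,0]+.5)/9.38-.5+[395,145],z)
for n,P in(("core",T([(160,212),(325,322),(255,415),(105,305)],.049)),("term",T([(180,243),(290,315),(245,380),(130,305)],.053)),("termS",S([(605,92),(748,100),(742,158),(603,148)],.053)),
 ("tray",T([(272,80),(467,222),(218,545),(25,412)],.012))):
    L=np.linalg.norm(P-np.roll(P,-1,0),axis=1)*1000;e=P[1]-P[0]+P[2]-P[3];f=P[2]-P[1]+P[3]-P[0]
    print(n,P.mean(0).round(4),L.round(0),np.degrees([np.arctan2(e[1],e[0]),np.arctan2(f[1],f[0])]).round(1))
```

```text
core [0.4662 0.1644 0.049 ] [51. 29. 48. 27.] [-125.   146.6]
term [0.4665 0.1633 0.053 ] [34. 20. 35. 20.] [-123.3  143.6]
termS [0.4721 0.1636 0.053 ] [37. 23. 35. 22.] [ 56.8 -39.8]
tray [0.4689 0.1652 0.012 ] [ 66. 107.  63. 109.] [-125.4  143.2]
```

```bash
python3 -m jog '[{"dx":0,"dy":-10,"dz":0,"ax":0,"ay":0,"az":0},{"dx":-1,"dy":-20,"dz":0,"ax":0,"ay":0,"az":0},{"dx":-1,"dy":-30,"dz":0,"ax":0,"ay":0,"az":0},{"dx":-1,"dy":-35,"dz":0,"ax":0,"ay":0,"az":0},{"dx":-1,"dy":-35,"dz":0,"ax":0,"ay":0,"az":0},{"dx":-1,"dy":-35,"dz":0,"ax":0,"ay":0,"az":0},{"dx":-1,"dy":-35,"dz":0,"ax":0,"ay":0,"az":0},{"dx":-1,"dy":-35,"dz":0,"ax":0,"ay":0,"az":0},{"dx":-1,"dy":-35,"dz":0,"ax":0,"ay":0,"az":0},{"dx":-1,"dy":-35,"dz":0,"ax":0,"ay":0,"az":0},{"dx":-1,"dy":-25,"dz":0,"ax":0,"ay":0,"az":0},{"dx":-1,"dy":-15,"dz":0,"ax":0,"ay":0,"az":0},{"dx":0,"dy":0,"dz":0,"ax":0,"ay":0,"az":0}]'
python3 -m jog '[{"dx":0,"dy":0,"dz":0,"ax":0,"ay":0,"az":-7.1},{"dx":0,"dy":0,"dz":0,"ax":0,"ay":0,"az":-7.1},{"dx":0,"dy":0,"dz":0,"ax":0,"ay":0,"az":-7.1},{"dx":0,"dy":0,"dz":0,"ax":0,"ay":0,"az":-7.1},{"dx":0,"dy":0,"dz":0,"ax":0,"ay":0,"az":-7.1},{"dx":0,"dy":0,"dz":0,"ax":0,"ay":0,"az":-7.1},{"dx":0,"dy":0,"dz":0,"ax":0,"ay":0,"az":-7.1},{"dx":0,"dy":0,"dz":0,"ax":0,"ay":0,"az":-7.1},{"dx":0,"dy":0,"dz":0,"ax":0,"ay":0,"az":-7.1},{"dx":0,"dy":0,"dz":0,"ax":0,"ay":0,"az":-7.1},{"dx":0,"dy":0,"dz":0,"ax":0,"ay":0,"az":-7.1},{"dx":0,"dy":0,"dz":0,"ax":0,"ay":0,"az":-7.1},{"dx":0,"dy":0,"dz":0,"ax":0,"ay":0,"az":-7.1},{"dx":0,"dy":0,"dz":0,"ax":0,"ay":0,"az":-7.1},{"dx":0,"dy":0,"dz":0,"ax":0,"ay":0,"az":-7.1},{"dx":0,"dy":0,"dz":0,"ax":0,"ay":0,"az":-7.1},{"dx":0,"dy":0,"dz":0,"ax":0,"ay":0,"az":-7.1},{"dx":0,"dy":0,"dz":0,"ax":0,"ay":0,"az":0}]'
python3 -c "
from h import *;go(.468,.1635,.036,60)"
```

```text
time: 17.53
tool_pos: [0.4618, 0.1643, 0.3079]
tcp_rot: [-3.051, -0.744, 0.007]
wrist_force: [-0.7, -0.2, 0.7]
width: 0.998
grip_force: 0.0
time: 19.03
tool_pos: [0.4642, 0.1615, 0.3084]
tcp_rot: [-0.863, -3.019, 0.002]
wrist_force: [-0.9, 0.8, 0.1]
width: 1.003
grip_force: 0.0
t 19.03 grasp [0.4639 0.1614 0.1537] yaw 58.1 tilt 0.1 w 1.003 grip 0.0 q6 -0.73 F [-0.9  0.8  0.1]
shift mm [ -2.5   4.2 117.7] then az -1.9
```

```bash
python3 -m jog '[{"dx":-2,"dy":2,"dz":20,"ax":0,"ay":0,"az":2},{"dx":-0.5,"dy":2,"dz":20,"ax":0,"ay":0,"az":0},{"dx":0,"dy":0,"dz":20,"ax":0,"ay":0,"az":0},{"dx":0,"dy":0,"dz":20,"ax":0,"ay":0,"az":0},{"dx":0,"dy":0,"dz":15,"ax":0,"ay":0,"az":0},{"dx":0,"dy":0,"dz":10,"ax":0,"ay":0,"az":0},{"dx":0,"dy":0,"dz":8,"ax":0,"ay":0,"az":0},{"dx":0,"dy":0,"dz":6,"ax":0,"ay":0,"az":0},{"dx":0,"dy":0,"dz":0,"ax":0,"ay":0,"az":0},{"dx":0,"dy":0,"dz":0,"ax":0,"ay":0,"az":0}]'
python3 -c "
from h import *;go(.468,.164,.035,56)"
python3 -m jog '[{"dx":0,"dy":0,"dz":0,"ax":0,"ay":0,"az":0},{"dx":0,"dy":0,"dz":0,"ax":0,"ay":0,"az":0},{"dx":0,"dy":0,"dz":0,"ax":0,"ay":0,"az":0},{"dx":0,"dy":0,"dz":0,"ax":0,"ay":0,"az":0},{"dx":0,"dy":0,"dz":0,"ax":0,"ay":0,"az":0},{"dx":0,"dy":0,"dz":0,"ax":0,"ay":0,"az":0},{"dx":0,"dy":0,"dz":0,"ax":0,"ay":0,"az":0},{"dx":0,"dy":0,"dz":0,"ax":0,"ay":0,"az":0},{"dx":0,"dy":0,"dz":0,"ax":0,"ay":0,"az":0}]' 0 70
python3 -c "
from h import *;go(.468,.164,.035,56)
c=optics.read_camera('scene');cv2.imwrite('pics/s6.png',cv2.convertScaleAbs(cv2.resize(c['img'][120:220,360:460,::-1],None,fx=4,fy=4,interpolation=cv2.INTER_CUBIC),alpha=1.7))"
```

```text
time: 19.87
tool_pos: [0.4691, 0.1641, 0.1909]
tcp_rot: [0.921, 3.003, 0.0]
wrist_force: [-0.2, 0.0, -0.3]
width: 1.004
grip_force: 0.0
t 19.87 grasp [0.4692 0.1641 0.0362] yaw 55.9 tilt 0.0 w 1.004 grip 0.0 q6 -0.69 F [-0.2  0.  -0.3]
shift mm [ 0.9 -0.7  1.2] then az -0.1
time: 20.62
tool_pos: [0.4699, 0.1645, 0.1922]
tcp_rot: [0.92, 3.001, 0.003]
wrist_force: [0.1, 0.1, 6.1]
width: 0.622
grip_force: 74.5
t 20.62 grasp [0.4704 0.1646 0.0375] yaw 55.9 tilt 0.2 w 0.622 grip 74.5 q6 -0.69 F [0.1 0.1 6.1]
shift mm [ 1.6 -1.9  2.5] then az -0.1
```

View pics/s6.png

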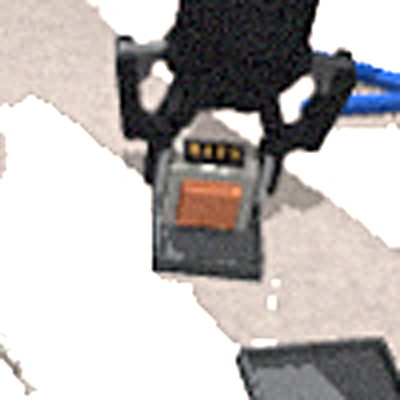

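The core is gripped symmetrically at both ends (pads at (165,170) and (265,175)). Opening 53 mm fits the 54 mm width.

```bash
python3 -m jog '[{"dx":0,"dy":0,"dz":-3,"ax":0,"ay":0,"az":0},{"dx":0,"dy":0,"dz":-6,"ax":0,"ay":0,"az":0},{"dx":0,"dy":0,"dz":-10,"ax":0,"ay":0,"az":0},{"dx":0,"dy":0,"dz":-12,"ax":0,"ay":0,"az":0},{"dx":0,"dy":0,"dz":-12,"ax":0,"ay":0,"az":0},{"dx":0,"dy":0,"dz":-9,"ax":0,"ay":0,"az":0},{"dx":0,"dy":0,"dz":-4,"ax":0,"ay":0,"az":0},{"dx":0,"dy":0,"dz":0,"ax":0,"ay":0,"az":0},{"dx":0,"dy":0,"dz":0,"ax":0,"ay":0,"az":0}]'
python3 -c "
from h import *;go(.632,.1285,.037,56)"
```

```text
time: 21.42
tool_pos: [0.4687, 0.164, 0.2466]
tcp_rot: [-0.92, -3.003, 0.0]
wrist_force: [-0.4, 0.0, -3.3]
width: 0.622
grip_force: 75.3
t 21.42 grasp [0.4686 0.1639 0.0919] yaw 55.9 tilt 0.0 w 0.622 grip 75.3 q6 -0.69 F [-0.4  0.  -3.3]
shift mm [-155.2   62.2   54.8] then az -0.1
```

```bash
python3 -m jog '[{"dx":-5,"dy":2,"dz":0,"ax":0,"ay":0,"az":0},{"dx":-12,"dy":5,"dz":0,"ax":0,"ay":0,"az":0},{"dx":-20,"dy":8,"dz":0,"ax":0,"ay":0,"az":0},{"dx":-24,"dy":9.5,"dz":0,"ax":0,"ay":0,"az":0},{"dx":-24,"dy":9.5,"dz":0,"ax":0,"ay":0,"az":0},{"dx":-24,"dy":9.5,"dz":0,"ax":0,"ay":0,"az":0},{"dx":-20,"dy":8,"dz":0,"ax":0,"ay":0,"az":0},{"dx":-14,"dy":5.7,"dz":0,"ax":0,"ay":0,"az":0},{"dx":-8,"dy":3,"dz":0,"ax":0,"ay":0,"az":0},{"dx":-4,"dy":2,"dz":0,"ax":0,"ay":0,"az":0},{"dx":0,"dy":0,"dz":0,"ax":0,"ay":0,"az":0},{"dx":0,"dy":0,"dz":8,"ax":0,"ay":0,"az":0},{"dx":0,"dy":0,"dz":12,"ax":0,"ay":0,"az":0},{"dx":0,"dy":0,"dz":12,"ax":0,"ay":0,"az":0},{"dx":0,"dy":0,"dz":8,"ax":0,"ay":0,"az":0},{"dx":0,"dy":0,"dz":0,"ax":0,"ay":0,"az":0},{"dx":0,"dy":0,"dz":0,"ax":0,"ay":0,"az":0}]'
python3 -c "
from h import *;go(.632,.1285,.037,56)
c=optics.read_camera('scene');cv2.imwrite('pics/s7.png',cv2.convertScaleAbs(cv2.resize(c['img'][170:270,380:500,::-1],None,fx=4,fy=4,interpolation=cv2.INTER_CUBIC),alpha=1.7))"
```

```text
time: 22.83
tool_pos: [0.6311, 0.1289, 0.205]
tcp_rot: [-0.919, -3.001, 0.002]
wrist_force: [-0.2, 0.1, -3.4]
width: 0.62
grip_force: 75.2
t 22.83 grasp [0.6306 0.1288 0.0503] yaw 56.0 tilt 0.2 w 0.620 grip 75.2 q6 -0.81 F [-0.2  0.1 -3.4]
shift mm [-1.4  0.6 13.3] then az -0.0
```

View pics/s7.png

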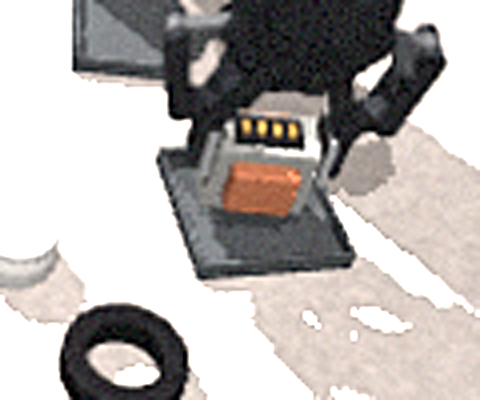

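The transformer hangs level over the square tray (core (265,170), tray centre about (255,210)), clear of the rim. Lowering and releasing.

```bash
python3 -m jog '[{"dx":-1,"dy":0.5,"dz":4,"ax":0,"ay":0,"az":0},{"dx":0,"dy":0,"dz":3,"ax":0,"ay":0,"az":0},{"dx":0,"dy":0,"dz":2,"ax":0,"ay":0,"az":0},{"dx":0,"dy":0,"dz":2,"ax":0,"ay":0,"az":0},{"dx":0,"dy":0,"dz":1,"ax":0,"ay":0,"az":0},{"dx":0,"dy":0,"dz":1,"ax":0,"ay":0,"az":0},{"dx":0,"dy":0,"dz":0.5,"ax":0,"ay":0,"az":0},{"dx":0,"dy":0,"dz":0,"ax":0,"ay":0,"az":0},{"dx":0,"dy":0,"dz":0,"ax":0,"ay":0,"az":0},{"dx":0,"dy":0,"dz":0,"ax":0,"ay":0,"az":0}]'
python3 -c "
from h import *;go(.632,.1285,.037,56)"
```

```text
time: 23.72
tool_pos: [0.6334, 0.1287, 0.1933]
tcp_rot: [0.92, 3.004, 0.0]
wrist_force: [-0.0, -0.1, -3.6]
width: 0.622
grip_force: 75.2
t 23.72 grasp [0.6334 0.1287 0.0386] yaw 55.9 tilt 0.0 w 0.622 grip 75.2 q6 -0.81 F [-0.  -0.1 -3.6]
shift mm [ 1.1 -0.9  1.6] then az -0.1
```

```bash
python3 -m jog '[{"dx":0,"dy":0,"dz":1,"ax":0,"ay":0,"az":0},{"dx":0,"dy":0,"dz":1,"ax":0,"ay":0,"az":0},{"dx":0,"dy":0,"dz":0.5,"ax":0,"ay":0,"az":0},{"dx":0,"dy":0,"dz":0,"ax":0,"ay":0,"az":0},{"dx":0,"dy":0,"dz":0,"ax":0,"ay":0,"az":0}]'
python3 -m jog '[{"dx":0,"dy":0,"dz":0,"ax":0,"ay":0,"az":0},{"dx":0,"dy":0,"dz":0,"ax":0,"ay":0,"az":0},{"dx":0,"dy":0,"dz":0,"ax":0,"ay":0,"az":0},{"dx":0,"dy":0,"dz":0,"ax":0,"ay":0,"az":0},{"dx":0,"dy":0,"dz":0,"ax":0,"ay":0,"az":0},{"dx":0,"dy":0,"dz":0,"ax":0,"ay":0,"az":0},{"dx":0,"dy":0,"dz":0,"ax":0,"ay":0,"az":0},{"dx":0,"dy":0,"dz":-10,"ax":0,"ay":0,"az":0},{"dx":0,"dy":0,"dz":-25,"ax":0,"ay":0,"az":0},{"dx":0,"dy":0,"dz":-30,"ax":0,"ay":0,"az":0},{"dx":0,"dy":0,"dz":-30,"ax":0,"ay":0,"az":0},{"dx":0,"dy":0,"dz":-25,"ax":0,"ay":0,"az":0},{"dx":0,"dy":0,"dz":0,"ax":0,"ay":0,"az":0}]' 1
python3 -c "
from h import *;go(.4535,-.182,.16,117)"
```

```text
time: 24.13
tool_pos: [0.6336, 0.1287, 0.1923]
tcp_rot: [0.92, 3.003, 0.0]
wrist_force: [-4.9, -0.7, 5.3]
width: 0.616
grip_force: 76.2
time: 25.22
tool_pos: [0.6358, 0.1291, 0.3189]
tcp_rot: [0.917, 2.993, 0.009]
wrist_force: [1.2, -0.4, 0.6]
width: 0.998
grip_force: 0.0
t 25.22 grasp [0.6377 0.1294 0.1642] yaw 55.9 tilt 0.7 w 0.998 grip 0.0 q6 -0.81 F [ 1.2 -0.4  0.6]
shift mm [ -21.8 -361.2    1.4] then az 118.9
```

```bash
python3 -m jog '[{"dx":-1,"dy":-10,"dz":0,"ax":0,"ay":0,"az":0},{"dx":-1,"dy":-25,"dz":0,"ax":0,"ay":0,"az":0},{"dx":-2,"dy":-35,"dz":0,"ax":0,"ay":0,"az":0},{"dx":-2,"dy":-35,"dz":0,"ax":0,"ay":0,"az":0},{"dx":-2,"dy":-35,"dz":0,"ax":0,"ay":0,"az":0},{"dx":-2,"dy":-35,"dz":0,"ax":0,"ay":0,"az":0},{"dx":-2,"dy":-35,"dz":0,"ax":0,"ay":0,"az":0},{"dx":-2,"dy":-35,"dz":0,"ax":0,"ay":0,"az":0},{"dx":-2,"dy":-35,"dz":0,"ax":0,"ay":0,"az":0},{"dx":-2,"dy":-35,"dz":0,"ax":0,"ay":0,"az":0},{"dx":-2,"dy":-25,"dz":0,"ax":0,"ay":0,"az":0},{"dx":-2,"dy":-15,"dz":0,"ax":0,"ay":0,"az":0},{"dx":0,"dy":-6,"dz":0,"ax":0,"ay":0,"az":0},{"dx":0,"dy":0,"dz":0,"ax":0,"ay":0,"az":0}]'
python3 -m jog '[{"dx":0,"dy":0,"dz":0,"ax":0,"ay":0,"az":7},{"dx":0,"dy":0,"dz":0,"ax":0,"ay":0,"az":7},{"dx":0,"dy":0,"dz":0,"ax":0,"ay":0,"az":7},{"dx":0,"dy":0,"dz":0,"ax":0,"ay":0,"az":7},{"dx":0,"dy":0,"dz":0,"ax":0,"ay":0,"az":7},{"dx":0,"dy":0,"dz":0,"ax":0,"ay":0,"az":7},{"dx":0,"dy":0,"dz":0,"ax":0,"ay":0,"az":7},{"dx":0,"dy":0,"dz":0,"ax":0,"ay":0,"az":7},{"dx":0,"dy":0,"dz":0,"ax":0,"ay":0,"az":7},{"dx":0,"dy":0,"dz":0,"ax":0,"ay":0,"az":7},{"dx":0,"dy":0,"dz":0,"ax":0,"ay":0,"az":7},{"dx":0,"dy":0,"dz":0,"ax":0,"ay":0,"az":7},{"dx":0,"dy":0,"dz":0,"ax":0,"ay":0,"az":7},{"dx":0,"dy":0,"dz":0,"ax":0,"ay":0,"az":7},{"dx":0,"dy":0,"dz":0,"ax":0,"ay":0,"az":7},{"dx":0,"dy":0,"dz":0,"ax":0,"ay":0,"az":7},{"dx":0,"dy":0,"dz":0,"ax":0,"ay":0,"az":7},{"dx":0,"dy":0,"dz":0,"ax":0,"ay":0,"az":0}]'
python3 -c "
from h import *;go(.4535,-.182,.0375,117)"
```

```text
time: 26.38
tool_pos: [0.4477, -0.1835, 0.3094]
tcp_rot: [-0.923, -3.0, -0.0]
wrist_force: [-0.9, 0.4, -1.1]
width: 1.001
grip_force: 0.0
time: 27.88
tool_pos: [0.4494, -0.1815, 0.31]
tcp_rot: [-3.055, -0.729, 0.001]
wrist_force: [-0.2, 0.5, -0.6]
width: 1.001
grip_force: 0.0
t 27.88 grasp [ 0.4493 -0.1814  0.1553] yaw -63.2 tilt 0.1 w 1.001 grip 0.0 q6 0.67 F [-0.2  0.5 -0.6]
shift mm [  3.6   2.6 117.8] then az -0.2
```

```bash
python3 -m jog '[{"dx":2,"dy":1.5,"dz":20,"ax":0,"ay":0,"az":0},{"dx":1.5,"dy":1,"dz":20,"ax":0,"ay":0,"az":0},{"dx":0,"dy":0,"dz":20,"ax":0,"ay":0,"az":0},{"dx":0,"dy":0,"dz":20,"ax":0,"ay":0,"az":0},{"dx":0,"dy":0,"dz":15,"ax":0,"ay":0,"az":0},{"dx":0,"dy":0,"dz":10,"ax":0,"ay":0,"az":0},{"dx":0,"dy":0,"dz":8,"ax":0,"ay":0,"az":0},{"dx":0,"dy":0,"dz":5,"ax":0,"ay":0,"az":0},{"dx":0,"dy":0,"dz":0,"ax":0,"ay":0,"az":0},{"dx":0,"dy":0,"dz":0,"ax":0,"ay":0,"az":0}]'
python3 -m jog '[{"dx":0,"dy":0,"dz":0,"ax":0,"ay":0,"az":0},{"dx":0,"dy":0,"dz":0,"ax":0,"ay":0,"az":0},{"dx":0,"dy":0,"dz":0,"ax":0,"ay":0,"az":0},{"dx":0,"dy":0,"dz":0,"ax":0,"ay":0,"az":0},{"dx":0,"dy":0,"dz":0,"ax":0,"ay":0,"az":0},{"dx":0,"dy":0,"dz":0,"ax":0,"ay":0,"az":0},{"dx":0,"dy":0,"dz":0,"ax":0,"ay":0,"az":0},{"dx":0,"dy":0,"dz":0,"ax":0,"ay":0,"az":0},{"dx":0,"dy":0,"dz":0,"ax":0,"ay":0,"az":0},{"dx":0,"dy":0,"dz":0,"ax":0,"ay":0,"az":0}]' 0 40
python3 -c "
from h import *;go(.4535,-.182,.0375,117)"
python3 -m jog '[{"dx":0,"dy":0,"dz":-4,"ax":0,"ay":0,"az":0},{"dx":0,"dy":0,"dz":-8,"ax":0,"ay":0,"az":0},{"dx":0,"dy":0,"dz":-12,"ax":0,"ay":0,"az":0},{"dx":0,"dy":0,"dz":-14,"ax":0,"ay":0,"az":0},{"dx":0,"dy":0,"dz":-14,"ax":0,"ay":0,"az":0},{"dx":0,"dy":0,"dz":-12,"ax":0,"ay":0,"az":0},{"dx":0,"dy":0,"dz":-6,"ax":0,"ay":0,"az":0},{"dx":0,"dy":0,"dz":0,"ax":0,"ay":0,"az":0}]'
python3 -c "
from h import *;go(.4705,.165,.037,55)"
```

```text
time: 28.72
tool_pos: [0.4539, -0.1833, 0.193]
tcp_rot: [3.055, 0.733, 0.001]
wrist_force: [-0.6, -0.2, 0.7]
width: 1.001
grip_force: 0.0
time: 29.55
tool_pos: [0.4538, -0.1835, 0.1932]
tcp_rot: [3.055, 0.731, 0.001]
wrist_force: [-0.8, 0.9, 5.0]
width: 0.343
grip_force: 41.5
t 29.55 grasp [ 0.454  -0.1836  0.0385] yaw -63.1 tilt 0.1 w 0.343 grip 41.5 q6 0.67 F [-0.8  0.9  5. ]
shift mm [ 0.3 -1.6  1. ] then az -0.1
time: 30.22
tool_pos: [0.4541, -0.1836, 0.2644]
tcp_rot: [3.053, 0.731, 0.004]
wrist_force: [-0.5, 0.3, -1.4]
width: 0.344
grip_force: 40.7
t 30.22 grasp [ 0.4545 -0.1838  0.1097] yaw -63.1 tilt 0.2 w 0.344 grip 40.7 q6 0.67 F [-0.5  0.3 -1.4]
shift mm [ 172.1 -304.    72.3] then az -118.1
```

```bash
python3 -m jog '[{"dx":4,"dy":-7,"dz":0,"ax":0,"ay":0,"az":0},{"dx":8,"dy":-14,"dz":0,"ax":0,"ay":0,"az":0},{"dx":12,"dy":-21,"dz":0,"ax":0,"ay":0,"az":0},{"dx":15,"dy":-26.5,"dz":0,"ax":0,"ay":0,"az":0},{"dx":15,"dy":-26.5,"dz":0,"ax":0,"ay":0,"az":0},{"dx":15,"dy":-26.5,"dz":0,"ax":0,"ay":0,"az":0},{"dx":15,"dy":-26.5,"dz":0,"ax":0,"ay":0,"az":0},{"dx":15,"dy":-26.5,"dz":0,"ax":0,"ay":0,"az":0},{"dx":15,"dy":-26.5,"dz":0,"ax":0,"ay":0,"az":0},{"dx":15,"dy":-26.5,"dz":0,"ax":0,"ay":0,"az":0},{"dx":15,"dy":-26.5,"dz":0,"ax":0,"ay":0,"az":0},{"dx":14,"dy":-25,"dz":0,"ax":0,"ay":0,"az":0},{"dx":10,"dy":-18,"dz":0,"ax":0,"ay":0,"az":0},{"dx":4,"dy":-7,"dz":0,"ax":0,"ay":0,"az":0},{"dx":0,"dy":0,"dz":0,"ax":0,"ay":0,"az":0}]'
python3 -m jog '[{"dx":0,"dy":0,"dz":0,"ax":0,"ay":0,"az":-4},{"dx":0,"dy":0,"dz":0,"ax":0,"ay":0,"az":-7},{"dx":0,"dy":0,"dz":0,"ax":0,"ay":0,"az":-7},{"dx":0,"dy":0,"dz":0,"ax":0,"ay":0,"az":-7},{"dx":0,"dy":0,"dz":0,"ax":0,"ay":0,"az":-7},{"dx":0,"dy":0,"dz":0,"ax":0,"ay":0,"az":-7},{"dx":0,"dy":0,"dz":0,"ax":0,"ay":0,"az":-7},{"dx":0,"dy":0,"dz":0,"ax":0,"ay":0,"az":-7},{"dx":0,"dy":0,"dz":0,"ax":0,"ay":0,"az":-7},{"dx":0,"dy":0,"dz":0,"ax":0,"ay":0,"az":-7},{"dx":0,"dy":0,"dz":0,"ax":0,"ay":0,"az":-7},{"dx":0,"dy":0,"dz":0,"ax":0,"ay":0,"az":-7},{"dx":0,"dy":0,"dz":0,"ax":0,"ay":0,"az":-7},{"dx":0,"dy":0,"dz":0,"ax":0,"ay":0,"az":-7},{"dx":0,"dy":0,"dz":0,"ax":0,"ay":0,"az":-7},{"dx":0,"dy":0,"dz":0,"ax":0,"ay":0,"az":-7},{"dx":0,"dy":0,"dz":0,"ax":0,"ay":0,"az":-6},{"dx":0,"dy":0,"dz":0,"ax":0,"ay":0,"az":-3},{"dx":0,"dy":0,"dz":0,"ax":0,"ay":0,"az":0}]'
python3 -c "
from h import *;go(.4705,.165,.037,55)"
```

```text
time: 31.47
tool_pos: [0.4684, 0.1673, 0.2616]
tcp_rot: [-3.054, -0.736, 0.003]
wrist_force: [-0.9, -0.6, -0.8]
width: 0.342
grip_force: 40.7
time: 33.05
tool_pos: [0.4687, 0.1643, 0.2619]
tcp_rot: [-0.946, -2.994, 0.002]
wrist_force: [1.0, 0.6, -1.3]
width: 0.342
grip_force: 40.7
t 33.05 grasp [0.4684 0.1642 0.1072] yaw 54.9 tilt 0.1 w 0.342 grip 40.7 q6 -0.67 F [ 1.   0.6 -1.3]
shift mm [-1.3  2.  70.2] then az -0.1
```

Lower to about 12 mm above the floor, then look.

```bash
python3 -m jog '[{"dx":-0.5,"dy":1,"dz":6,"ax":0,"ay":0,"az":0},{"dx":-0.5,"dy":1,"dz":12,"ax":0,"ay":0,"az":0},{"dx":0,"dy":0,"dz":14,"ax":0,"ay":0,"az":0},{"dx":0,"dy":0,"dz":14,"ax":0,"ay":0,"az":0},{"dx":0,"dy":0,"dz":8,"ax":0,"ay":0,"az":0},{"dx":0,"dy":0,"dz":3,"ax":0,"ay":0,"az":0},{"dx":0,"dy":0,"dz":0,"ax":0,"ay":0,"az":0},{"dx":0,"dy":0,"dz":0,"ax":0,"ay":0,"az":0}]'
python3 -c "
from h import *;go(.4705,.165,.037,55)
c=optics.read_camera('scene');cv2.imwrite('pics/s8.png',cv2.convertScaleAbs(cv2.resize(c['img'][120:270,360:480,::-1],None,fx=4,fy=4,interpolation=cv2.INTER_CUBIC),alpha=1.7))"
```

```text
time: 33.72
tool_pos: [0.4713, 0.1667, 0.2055]
tcp_rot: [-0.947, -2.995, 0.0]
wrist_force: [0.3, -0.4, -1.5]
width: 0.346
grip_force: 40.7
t 33.72 grasp [0.4712 0.1667 0.0508] yaw 54.9 tilt 0.0 w 0.346 grip 40.7 q6 -0.67 F [ 0.3 -0.4 -1.5]
shift mm [-0.4 -1.8 13.8] then az -0.1
```

View pics/s8.png

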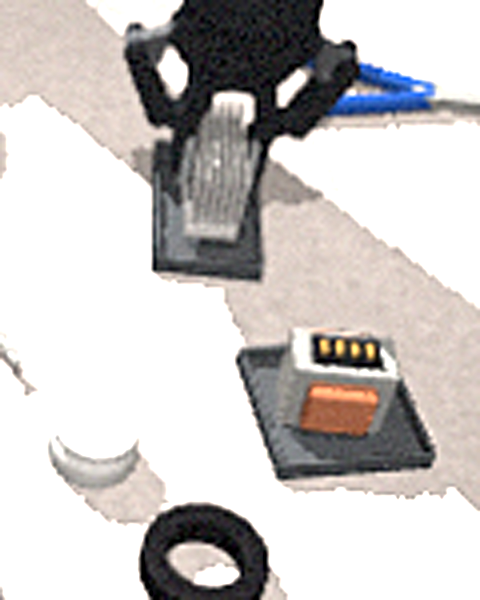

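The heat sink is aligned over the oblong tray (sink (215,170), tray (208,210)), and the transformer sits in the square tray. First, a check of the sink's lengthwise offset in the grip from the mat picture (t3).

Run:
```python
from h import *
c=optics.read_camera('top')
P=cast(c,(np.array([(514,335),(548,318),(597,407),(560,424)],float)+.5)/3-.5+[190,100],.049)
print(P.mean(0).round(4),np.linalg.norm(P-np.roll(P,-1,0),axis=1).round(3))
s=optics.read_camera('scene')  # top far/near end midpoints in s8
Q=cast(s,(np.array([(233,97),(212,232)],float)+.5)/4-.5+[360,120],.064); print(Q.round(4),Q.mean(0).round(4))
```

```text
[ 0.4527 -0.1816  0.049 ] [0.029 0.077 0.031 0.075]
[[0.4448 0.1964 0.064 ]
 [0.5359 0.1113 0.064 ]] [0.4903 0.1539 0.064 ]
```

```bash
python3 -m jog '[{"dx":0,"dy":-1,"dz":4,"ax":0,"ay":0,"az":0},{"dx":0,"dy":-0.5,"dz":3,"ax":0,"ay":0,"az":0},{"dx":0,"dy":0,"dz":2,"ax":0,"ay":0,"az":0},{"dx":0,"dy":0,"dz":1.5,"ax":0,"ay":0,"az":0},{"dx":0,"dy":0,"dz":1,"ax":0,"ay":0,"az":0},{"dx":0,"dy":0,"dz":1,"ax":0,"ay":0,"az":0},{"dx":0,"dy":0,"dz":0.5,"ax":0,"ay":0,"az":0},{"dx":0,"dy":0,"dz":0,"ax":0,"ay":0,"az":0},{"dx":0,"dy":0,"dz":0,"ax":0,"ay":0,"az":0}]'
python3 -c "
from h import *;go(.4705,.165,.037,55)"
```

```text
time: 34.62
tool_pos: [0.4703, 0.1655, 0.1927]
tcp_rot: [-0.947, -2.996, -0.0]
wrist_force: [0.8, 0.0, -2.2]
width: 0.343
grip_force: 40.7
t 34.62 grasp [0.4703 0.1655 0.038 ] yaw 54.9 tilt 0.0 w 0.343 grip 40.7 q6 -0.67 F [ 0.8  0.  -2.2]
shift mm [-0.4 -0.3  1. ] then az -0.1
```

```bash
python3 -m jog '[{"dx":0,"dy":0,"dz":0.7,"ax":0,"ay":0,"az":0},{"dx":0,"dy":0,"dz":0.7,"ax":0,"ay":0,"az":0},{"dx":0,"dy":0,"dz":0,"ax":0,"ay":0,"az":0},{"dx":0,"dy":0,"dz":0,"ax":0,"ay":0,"az":0}]'
python3 -m jog '[{"dx":0,"dy":0,"dz":0,"ax":0,"ay":0,"az":0},{"dx":0,"dy":0,"dz":0,"ax":0,"ay":0,"az":0},{"dx":0,"dy":0,"dz":0,"ax":0,"ay":0,"az":0},{"dx":0,"dy":0,"dz":0,"ax":0,"ay":0,"az":0},{"dx":0,"dy":0,"dz":0,"ax":0,"ay":0,"az":0},{"dx":0,"dy":0,"dz":0,"ax":0,"ay":0,"az":0},{"dx":0,"dy":0,"dz":0,"ax":0,"ay":0,"az":0},{"dx":0,"dy":0,"dz":0,"ax":0,"ay":0,"az":0},{"dx":0,"dy":0,"dz":-10,"ax":0,"ay":0,"az":0},{"dx":0,"dy":0,"dz":-25,"ax":0,"ay":0,"az":0},{"dx":0,"dy":0,"dz":-35,"ax":0,"ay":0,"az":0},{"dx":0,"dy":0,"dz":-35,"ax":0,"ay":0,"az":0},{"dx":0,"dy":0,"dz":-35,"ax":0,"ay":0,"az":0},{"dx":0,"dy":0,"dz":-35,"ax":0,"ay":0,"az":0},{"dx":0,"dy":0,"dz":-25,"ax":0,"ay":0,"az":0},{"dx":0,"dy":0,"dz":-10,"ax":0,"ay":0,"az":0},{"dx":0,"dy":0,"dz":0,"ax":0,"ay":0,"az":0},{"dx":0,"dy":0,"dz":0,"ax":0,"ay":0,"az":0}]' 1
python3 -c "
from h import *
c=optics.read_camera('scene');cv2.imwrite('pics/s9.png',cv2.convertScaleAbs(cv2.resize(c['img'][140:300,230:480,::-1],None,fx=3.2,fy=3.2,interpolation=cv2.INTER_CUBIC),alpha=1.5))"
```

```text
time: 34.95
tool_pos: [0.4705, 0.1655, 0.1922]
tcp_rot: [0.946, 2.995, 0.0]
wrist_force: [-3.1, -1.1, 6.1]
width: 0.347
grip_force: 41.7
time: 36.45
tool_pos: [0.47, 0.1654, 0.4012]
tcp_rot: [0.946, 2.995, 0.0]
wrist_force: [-0.6, -0.0, -1.1]
width: 1.003
grip_force: 0.0
```

View pics/s9.png

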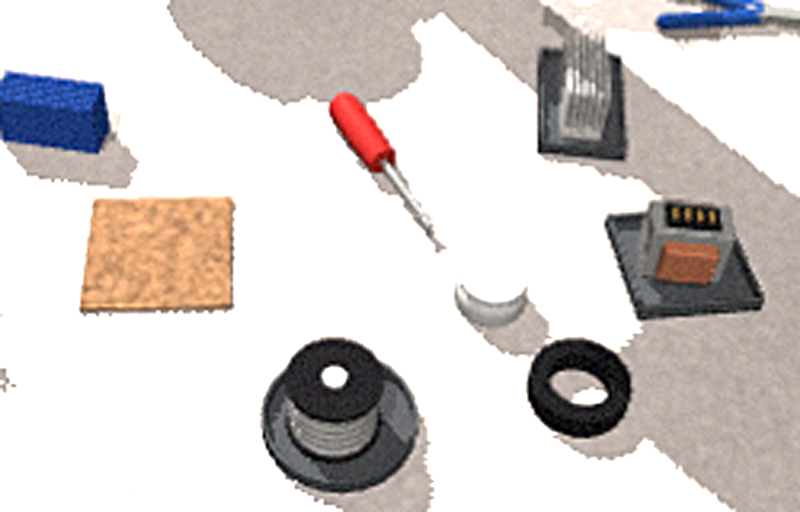

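All three stand upright in their home trays: spool hole (335,376), transformer strip (693,217), heat sink (585,85). The bystanders haven't moved. Handing in.

```bash
python3 -c "
from h import *
s=optics.read_camera('scene');S=lambda p,z:cast(s,(np.array(p,float)+.5)/3.2-.5+[230,140],z).round(3)
print(S([(335,376)],.051),S([(693,217)],.053));print(bot.finish_job())"
```

```text
[[ 0.632 -0.14   0.051]] [[0.634 0.127 0.053]]
the job is handed in; nothing more can be done
None
```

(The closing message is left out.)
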